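Tip the box spanner down into its case and flip the lid shut

TASK

Put the box spanner away: push the standing spanner over so that it lies down along the length of the open case it stands in, then swing the case's lid over and push it fully shut. Only push with the fingers: do not pick the spanner up. Leave the small socket in the case standing and do not disturb the parts lying around the case.

Things in the scene. Friction and masses are not known exactly. Their poses are not given: they have to be found in the camera images.
- case: Blue metal tool case, open on top, grey lining, screwed to the bench. Outside 70 (x) by 260 (y, its length) by 48 mm high; walls and floor 4, inside 62 by 252 by 44 mm deep. Origin: centre of its underside, z up. Its -x long side (to the robot) carries the lid's hinge. Spanner and socket stand on its floor, one near each end, about 93 mm from the middle; either may be at +y.
- lid (a joint): Angle (rad) of the case's blue lid, a plate 72 by 262 by 6 mm hinged along the case's -x top edge: 0 = shut, flat on the rim, outer face 54 mm above the bench; 1.57 = straight up; 1.65 to 1.95 at the start, leaning back to the robot; stop at 2.1. The hinge is stiff (0.13 N m, a push of 2 to 4 N): the lid stays where it is left and must be pushed all the way down.
- lid_hinge (a point): Middle of the lid's hinge line, fixed on the case at its frame's x = -36, y = 0, z = 48 mm; the hinge runs along the case's y. Axes as the case's. The lid's inner face lies in the hinge line, its outer face is 6 mm from that.
- lid_edge (a point): Middle of the lid's free edge (72 mm from the hinge, half way through the 6 mm thickness). Its x axis points from hinge to free edge, its z axis out of the lid's outer face (up when shut, to the robot when open).
- spanner: Rust-brown box (tube) spanner with two hexagonal ends (27 mm across flats, 31 across corners, 34 mm long) and a round shank 25 mm thick, 120 mm long, 0.15 to 0.31 kg, standing upright on the case's floor near one end (its top 124 mm above the bench). Origin: centre of the end it stands on; z along it, up at the start.
- spanner_mid (a point): Middle of the spanner, on its axis, 60 mm from either end. When the spanner lies in the case this is about 18 mm above the bench.
- socket: Small steel socket, 30 mm diameter, 28 mm high, standing on the case's floor near the other end from the spanner. Origin: centre of its underside, z up. There is room for the lying spanner between it and the spanner's end of the case.
- bearing: Steel bearing ring lying loose beyond the case, 62 mm across, 30 mm hole, 16 mm high. Origin: centre of its underside. Leave alone.
- cap: Silvery turned cap, 52 mm across, 52 mm high, standing loose beyond the case. Origin: centre of its underside. Leave alone.
- offcut: Loose pale wooden offcut, 150 (x) by 75 (y) by 18 mm, lying past the case's +y end. Origin: centre of its underside. Leave alone.
Not all that is in view belongs to the job. What is shaped like the socket but green is not meant.

How it is judged:
By the outcome, as a careful person would: the job done as asked, in the order asked, and still so for the second after the job is handed in, with the robot touching nothing.
It also fails if it takes over 45 s, if anything falls off the work surface, if the arm or the gripper's body presses on something with over 40 N, if the wrist force passes 120 N, or if a joint passes its speed limit or range.

ROBOT

A 6-joint arm with a two-finger parallel gripper is mounted at the origin on the work surface. World frame = base frame: x ahead of the robot, y to its left, z up, the work surface at z = 0. Lengths are in m, angles in rad, forces in N, time in s.
With the tool pointing down it reaches from about 0.3 to 0.95 m from the base axis. Payload 3.1 kg.
Tool frame: the origin (TCP) lies at the very end of the fingers, on their centre line; the grasp point (between the pads) lies 19 mm behind it (r.grip_depth is the distance from the TCP to the grasp point, in m); z points along the fingers, y is the line along which they close (so a half turn about z gives the same grasp; the last joint's range is limited). The gripper opens to 85 mm and grips with 20 to 120 N. Pads are 22 mm wide; open, the fingers measure 114 mm over their backs; the gripper's body (76 mm by 85 mm) begins 54 mm behind the grasp point. The pads swing forward as they close: fully open they stand 13 mm farther back than shut.
Start: joints at [1.076, 0.308, 1.634, -0, 1.2, -0.07], TCP at [0.258, 0.569, 0.231] pointing down, gripper open.
Joint ranges: [-3.06, 3.06], [-0.79, 1.96], [0.05, 2.63], [-1.19, 4.34], [0.05, 2.64], [-2.94, 2.94]. Speed limits (rad/s): [2.79, 2.79, 3.14, 3.14, 3.14, 3.14].

INTERFACE

Orientations are given as a rotation vector (axis times angle).
In Python, from bench import r gives the robot as it stands.
- The arm moves only by the tool jog_arm, never from a script. Its argument "commands" is a list of rows, each an object with "xyz": the shift along the tool's x, y, z in cm, a list of three; "turn": the turn about the tool's z in degrees; "claw": the opening, from 0 (shut) to 1 (fully open). In form: [{"xyz": [x, y, z], "turn": turn, "claw": claw}, ...]. A call has 1 to 20 rows; each row shifts and turns the commanded pose from where the row before left it, along the tool's axes as they then stand; what a row does not reach is not made up. A row lasts 1/8 s, in which the tool goes at most 62.5 mm and 10.7 degrees, less where a joint would pass 70% of its speed; a pose out of reach is approached as far as the arm can. A call is refused whole if a number of a shift passes 6.25 or a number of a turn 10.7, either way. A call with a gripper value outside its range is refused whole. The fingers move at their own pace and stop on an object; "newtons" is the grip in N (left out, the last holds). Time passes only in rows, so rows that do not move let the fingers close. It gives the time, the measured TCP pose, the force, the opening and the grip force at its end, in the units of the state.
- r.read_state(): the state, without advancing time (a new reading comes with each control period).
- r.read_camera(name): name is "scene" or "top" or "wrist"; returns a dict with "frame" (400x640x3 uint8, red, green, blue), "intrinsics" (3x3 intrinsics, pixels), "xyz" and "attitude" of the camera in the world. Camera axes: x right, y down, z forward; pixel columns grow to the right and rows downward; lengths in m; the calibration is good to about 2 mm. A picture is of the moment at which its call begins. There is no depth.
- r.job_done(): hands the job in; it is judged then, once.
Trained networks look in the newest picture that a camera, given by its name, has taken for a name from the list of things; names that differ only in an ending like _2 or _b are one class to them, and where a whole thing is asked for, a point or a joint stands for the part that bears it (a point fixed in the world has none). Each returns a list of dicts, best first, with "score" (0 to 1); they miss things now and then, are a little off and sometimes report something else, mostly with a low value. They report only what shows in the picture. A call takes as long as a camera call. They do not tell look-alikes from the thing itself.
- r.find_in(camera, name): "xyz" ([x, y, z] in m, in world coordinates, good to about 4 mm: the middle of the surface that is visible of it).
- r.silhouettes(camera, name): "region" (400x640 bool, what is visible of it).
The state is a dict: "clock": time; "joints": joint angles; "dq": joint speeds; "tau": joint torques, N m; "ee_pos": TCP position; "tcp_rot": TCP orientation; "contact_force": force on the tool from outside, world axes, zero at the start; "moment": the same for the moment, N m; "width": finger opening in m; "finger_force": force on a finger pad.
Only numpy, scipy, OpenCV 4.12 (cv2) and the standard library are available. Lean on these libraries where they do the work, as an engineer would, in place of code of your own. Each camera call takes 0.05 s, during which the arm holds its last target. There are 200 camera calls.

## Working session

There is one attempt and no reset: what is moved stays moved. The work goes in short steps, Python scripts to look and compute and a tool call to move; the robot and the scene stay as the last step left them, time stands still between calls to the robot, and variables do not carry over. Pictures are saved under pics/ and viewed, at most 10 in all, crops included, and the job is handed in when it is done.

Besides the shell and the picture viewer there is one more tool, called after "Request:" as name([rows], argument=value, ...), one row to a line, values as JSON. jog_arm: Moves the arm, as the interface text tells. Its arguments: {"type":"object","properties":{"commands":{"type":"array","items":{"type":"object","properties":{"xyz":{"type":"array","items":{"type":"number"}},"turn":{"type":"number"},"claw":{"type":"number"}}}},"newtons":{"type":"number"}},"required":["commands"]}

```bash
mkdir -p pics; cat > h.py <<'E'
import numpy as np, cv2
from bench import r
def save(cam,fn,crop=None,s=1):
    c=r.read_camera(cam); im=c["frame"][:,:,::-1]
    if crop: x0,y0,x1,y1=crop; im=im[y0:y1,x0:x1]
    cv2.imwrite("pics/"+fn,cv2.resize(im,None,fx=s,fy=s,interpolation=cv2.INTER_CUBIC)); return c
def proj(c,P):
    a=np.array(c["attitude"],float); R=a if a.shape==(3,3) else cv2.Rodrigues(a)[0]
    p=(np.atleast_2d(P)-c["xyz"])@R; q=p@np.array(c["intrinsics"]).T; return q[:,:2]/q[:,2:]
E
python3 - <<'E'
from h import *
np.set_printoptions(precision=3,suppress=True)
for cam in("scene","top"):
    c=save(cam,cam+"0.png"); print(cam,c["xyz"],c["attitude"])
    for n in["case","lid","lid_edge","lid_hinge","spanner","spanner_mid","socket","bearing","cap","offcut"]:
        try:
            for d in r.find_in(cam,n)[:3]: print(n,d["score"],np.array(d["xyz"]),proj(c,d["xyz"])[0].round())
        except Exception as e: print(n,e)
s=r.read_state();print(s["ee_pos"],s["tcp_rot"],s["clock"])
E
```

```text
scene [ 1.063 -0.266  0.504] [-2.007 -1.002  0.483]
case 0.65 [ 0.538 -0.019  0.047] [250. 214.]
lid 0.59 [ 0.513 -0.027  0.089] [236. 189.]
lid_edge 0.95 [ 0.514 -0.026  0.087] [237. 190.]
lid_hinge 0.94 [ 0.536 -0.019  0.046] [249. 214.]
spanner 0.93 [ 0.597 -0.098  0.096] [219. 227.]
spanner_mid 0.83 [ 0.597 -0.098  0.094] [219. 228.]
socket 0.52 [0.537 0.081 0.029] [297. 202.]
bearing 0.68 [ 0.731 -0.046  0.014] [300. 305.]
cap 0.56 [0.67  0.121 0.034] [359. 228.]
offcut 0.69 [0.488 0.231 0.021] [342. 169.]
top [0.485 0.119 0.737] [-2.171  2.151 -0.141]
case 0.55 [ 0.54  -0.002  0.009] [382. 218.]
lid 0.62 [ 0.506 -0.009  0.093] [395. 235.]
lid_edge 0.82 [ 0.507 -0.007  0.097] [395. 234.]
lid_hinge 0.75 [0.542 0.    0.008] [381. 217.]
spanner 0.87 [ 0.586 -0.083  0.107] [442. 185.]
spanner_mid 0.79 [ 0.584 -0.079  0.107] [440. 186.]
spanner_mid 0.53 [0.522 0.09  0.031] [333. 226.]
socket 0.79 [0.408 0.105 0.029] [324. 292.]
socket 0.77 [0.523 0.09  0.033] [333. 226.]
socket 0.16 [ 0.723 -0.048  0.015] [406. 122.]
bearing 0.88 [ 0.723 -0.05   0.017] [407. 121.]
cap 0.86 [0.649 0.137 0.036] [307. 156.]
cap 0.56 [ 0.542 -0.002  0.011] [382. 217.]
offcut 0.71 [0.476 0.242 0.02 ] [248. 252.]
[0.258 0.569 0.231] [-0.662 -3.071  0.   ] 1.1
```

View pics/scene0.png

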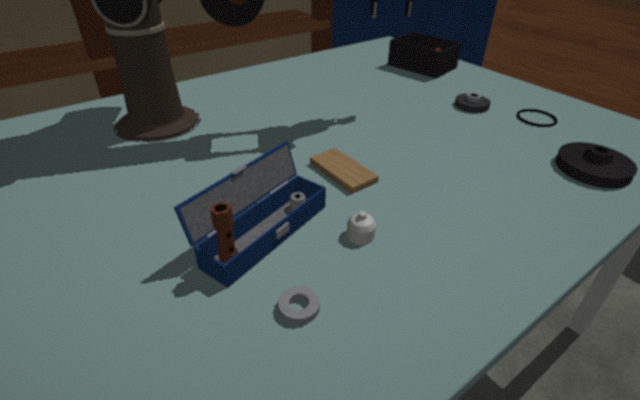

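View pics/top0.png

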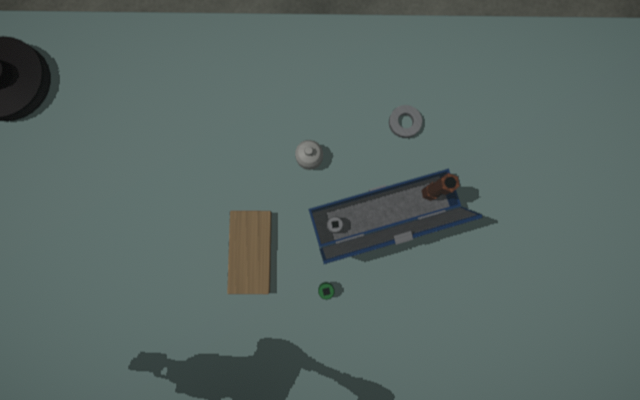

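The scene shows the spanner at the case's -y end (scene (222,230), top (442,187)). The lid leans towards the robot. Socket candidates are grey in the case at top (335,225), green outside at (326,291) which is the decoy, and the bearing at (406,122). I choose the grey one in the case and check it in a crop.

```bash
python3 - <<'E'
from h import *
c=save("top","top1.png",(300,155,500,275),4)
print(c["intrinsics"])
E
```

```text
[[394.53818125   0.         319.58858579]
 [  0.         394.53818125 198.00666791]
 [  0.           0.           1.        ]]
```

View pics/top1.png

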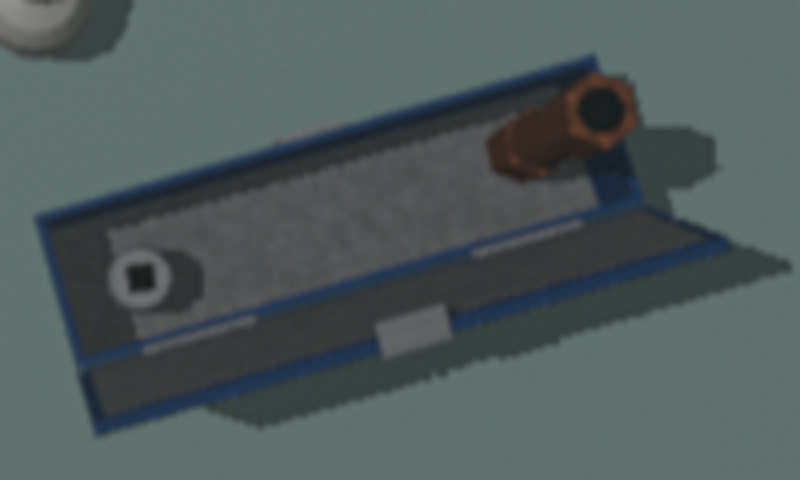

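The crop shows the grey socket in the case at (335,225), the spanner's top at (450.5,182), the rim corners and the lid's edge.

```bash
cat >> h.py <<'E'
def unproj(c,uv,z):
    R=cv2.Rodrigues(np.array(c["attitude"],float))[0]; K=np.array(c["intrinsics"])
    d=R@np.linalg.solve(K,[uv[0],uv[1],1.]); o=np.array(c["xyz"]); return o+d*(z-o[2])/d[2]
E
python3 - <<'E'
from h import *
from scipy.optimize import least_squares as LS
np.set_printoptions(precision=4,suppress=True)
c=r.read_camera("top")
f=lambda u,v:np.array([300+u/4,155+v/4])
px=np.array([f(595,57),f(38,217),f(80,364),f(640,203)])
def W(p,q): 
    cs,sn=np.cos(p[2]),np.sin(p[2]); q=np.atleast_2d(q); return np.c_[p[0]+cs*q[:,0]-sn*q[:,1],p[1]+sn*q[:,0]+cs*q[:,1],q[:,2]]
q=np.array([[.035,-.13,.048],[.035,.13,.048],[-.035,.13,.048],[-.035,-.13,.048]])
s=LS(lambda p:(proj(c,W(p,q))-px).ravel(),[.55,0,0.1]);p=s.x;print("case",p,np.degrees(p[2]),s.fun)
pl=np.array([f(98,434),f(729,243)])
# outer corner of free edge at angle a
def lid(a,n=.006): return np.array([[-.036+.072*np.cos(a)-n*np.sin(a),y,.048+.072*np.sin(a)+n*np.cos(a)] for y in(.131,-.131)])
s=LS(lambda a:(proj(c,W(p,lid(a[0])))-pl).ravel(),[1.8]);print("lid",s.x,s.fun)
inv=lambda P:np.array([[np.cos(p[2]),np.sin(p[2])],[-np.sin(p[2]),np.cos(p[2])]])@(P[:2]-p[:2])
for n,uv,z in(("spanner",f(602,108),.124),("socket",f(140,279),.032)):
    P=unproj(c,uv,z);print(n,P,inv(P))
c2=r.read_camera("scene");print("scene px",proj(c2,W(p,q)).round(), proj(c2,W(p,lid(s.x[0],0))).round())
st=r.read_state();print(cv2.Rodrigues(np.array(st["tcp_rot"]))[0])
E
```

```text
case [ 0.5555 -0.0009  0.2882] 16.51062643282257 [ 0.1717 -0.7527 -1.0242 -0.7974 -0.5257  1.1011  1.3981  0.3306]
lid [1.8259] [-0.8965 -0.6551  0.4493  0.818 ]
spanner [ 0.5888 -0.0915  0.124 ] [ 0.0062 -0.0964]
socket [0.5249 0.0863 0.032 ] [-0.0046  0.0923]
scene px [[221. 267.]
 [324. 187.]
 [295. 175.]
 [190. 247.]] [[287. 141.]
 [173. 208.]]
[[-0.9111  0.4121 -0.    ]
 [ 0.4121  0.9111  0.    ]
 [ 0.      0.     -1.    ]]
```

Case yaw is about 16.5°. I turn the tool so its y lies along the case's y (tool x is then the case's -x), shut the fingers and travel to behind the spanner.

Request:
jog_arm([
  {"turn": -10.2, "claw": 0},
  {"turn": -10.2, "claw": 0},
  {"turn": -10.2, "claw": 0},
  {"turn": -10.2, "claw": 0},
  {"xyz": [-0.8, -4.85, 0]},
  {"xyz": [-0.8, -4.85, 0]},
  {"xyz": [-0.8, -4.85, 0]},
  {"xyz": [-0.8, -4.85, 0]},
  {"xyz": [-0.8, -4.85, 0]},
  {"xyz": [-0.8, -4.85, 0]},
  {"xyz": [-0.8, -4.85, 0]},
  {"xyz": [-0.8, -4.85, 0]},
  {"xyz": [-0.8, -4.85, 0]},
  {"xyz": [-0.8, -4.85, 0]},
  {"xyz": [-0.8, -4.85, 0]},
  {"xyz": [-0.8, -4.85, 0]},
  {"xyz": [-0.8, -4.85, 0]},
  {"xyz": [-0.8, -4.85, 0]},
  {"xyz": [-0.8, -4.85, 0]},
  {"xyz": [-0.8, -4.85, 0]},
])

```text
schema error: expected keys xyz, turn, claw
```

```bash
cat >> h.py <<'E'
def case(P,p=(.5555,-.0009,.2882)):
    d=np.array(P[:2])-p[:2]; c,s=np.cos(p[2]),np.sin(p[2]); return np.array([c*d[0]+s*d[1],-s*d[0]+c*d[1],P[2]])*1000
def st():
    s=r.read_state(); R=cv2.Rodrigues(np.array(s["tcp_rot"],float))[0]
    print("clock",s["clock"],"tcp case mm",case(s["ee_pos"]).round(1),"toolY deg",np.degrees(np.arctan2(R[1,1],R[0,1])).round(1),"F",np.round(s["contact_force"],1),"w",s["width"])
E
python3 - <<'E'
from h import *
st(); c=save("wrist","w0.png"); print(c["xyz"],c["attitude"])
for n in["spanner","socket"]:
    for d in r.find_in("wrist",n)[:2]: print(n,d["score"],case(d["xyz"]).round(1))
E
```

```text
clock 1.25 tcp case mm [-123.5  631.5  231.3] toolY deg 65.7 F [ 0.2 -0.9 -0.2] w 0.08566677893770434
[0.18800193 0.60051575 0.37416404] [2.4149028  1.5588263  0.24210669]
```

View pics/w0.png

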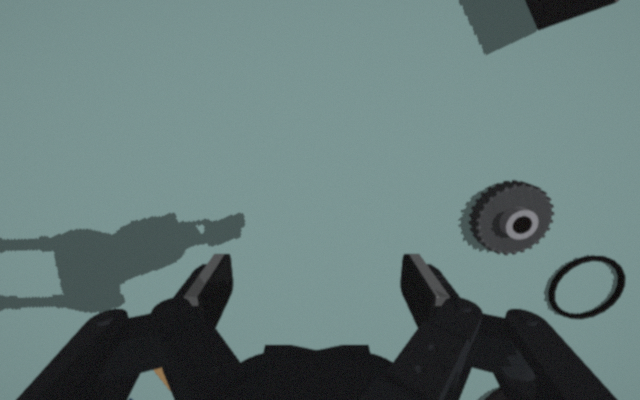

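The wrist view still shows only the start area, because the move was refused: every row needs all three keys.

Request:
jog_arm([
  {"xyz": [0, 0, 0], "turn": -10.2, "claw": 0},
  {"xyz": [0, 0, 0], "turn": -10.2, "claw": 0},
  {"xyz": [0, 0, 0], "turn": -10.2, "claw": 0},
  {"xyz": [0, 0, 0], "turn": -10.2, "claw": 0},
  {"xyz": [-0.8, -4.85, 0], "turn": 0, "claw": 0},
  {"xyz": [-0.8, -4.85, 0], "turn": 0, "claw": 0},
  {"xyz": [-0.8, -4.85, 0], "turn": 0, "claw": 0},
  {"xyz": [-0.8, -4.85, 0], "turn": 0, "claw": 0},
  {"xyz": [-0.8, -4.85, 0], "turn": 0, "claw": 0},
  {"xyz": [-0.8, -4.85, 0], "turn": 0, "claw": 0},
  {"xyz": [-0.8, -4.85, 0], "turn": 0, "claw": 0},
  {"xyz": [-0.8, -4.85, 0], "turn": 0, "claw": 0},
  {"xyz": [-0.8, -4.85, 0], "turn": 0, "claw": 0},
  {"xyz": [-0.8, -4.85, 0], "turn": 0, "claw": 0},
  {"xyz": [-0.8, -4.85, 0], "turn": 0, "claw": 0},
  {"xyz": [-0.8, -4.85, 0], "turn": 0, "claw": 0},
  {"xyz": [-0.8, -4.85, 0], "turn": 0, "claw": 0},
  {"xyz": [-0.8, -4.85, 0], "turn": 0, "claw": 0},
  {"xyz": [-0.8, -4.85, 0], "turn": 0, "claw": 0},
  {"xyz": [-0.8, -4.85, 0], "turn": 0, "claw": 0},
])

```text
clock: 3.9
ee_pos: [0.6009, -0.1401, 0.2314]
tcp_rot: [-0.449, 3.109, 0.0]
contact_force: [-0.0, 0.0, 0.2]
width: 0.0002
finger_force: 0.0
```

```bash
python3 - <<'E'
from h import *
st(); c=save("wrist","w1.png")
for n in["spanner","spanner_mid","socket"]:
    for d in r.find_in("wrist",n)[:2]: print(n,d["score"],case(d["xyz"]).round(1))
E
```

```text
clock 3.9 tcp case mm [   4.  -146.3  231.4] toolY deg 106.4 F [-0.   0.   0.2] w 0.00020198884803118142
spanner 0.72 [  1.2 -96.5 122.4]
spanner 0.41 [136.4 -78.8  18.4]
spanner_mid 0.92 [  0.  -99.8 124.5]
socket 0.84 [-114.7  134.5   23.9]
socket 0.8 [-4.4 88.3 34. ]
```

View pics/w1.png

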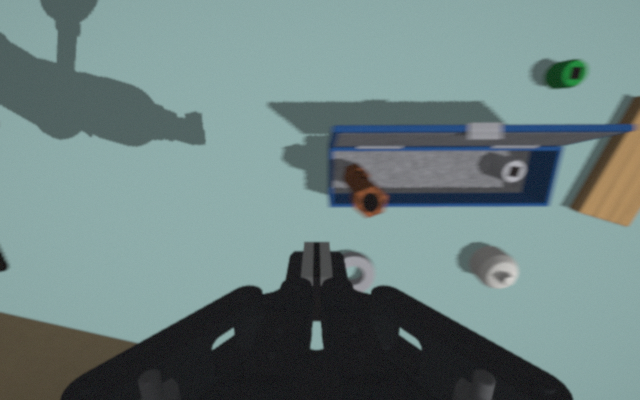

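Wrist view: the spanner's top is at (370,201), the tool is behind it and near its axis. I go down to z = 0.10 and push slowly along the case.

Request:
jog_arm([
  {"xyz": [0, 0, 3.3], "turn": 0, "claw": 0},
  {"xyz": [0, 0, 3.3], "turn": 0, "claw": 0},
  {"xyz": [0, 0, 3.3], "turn": 0, "claw": 0},
  {"xyz": [0, 0, 3.2], "turn": 0, "claw": 0},
  {"xyz": [0, 0, 0], "turn": 0, "claw": 0},
  {"xyz": [0, 0.4, 0], "turn": 0, "claw": 0},
  {"xyz": [0, 0.4, 0], "turn": 0, "claw": 0},
  {"xyz": [0, 0.4, 0], "turn": 0, "claw": 0},
  {"xyz": [0, 0.4, 0], "turn": 0, "claw": 0},
  {"xyz": [0, 0.4, 0], "turn": 0, "claw": 0},
  {"xyz": [0, 0.4, 0], "turn": 0, "claw": 0},
  {"xyz": [0, 0.4, 0], "turn": 0, "claw": 0},
  {"xyz": [0, 0.4, 0], "turn": 0, "claw": 0},
])

```text
clock: 5.72
ee_pos: [0.5912, -0.1076, 0.1002]
tcp_rot: [-0.45, 3.109, -0.0]
contact_force: [0.6, -0.5, 0.3]
width: 0.0
finger_force: 0.1
```

```bash
python3 - <<'E'
from h import *
st(); c=save("top","t2.png",(300,155,500,275),4)
E
```

```text
clock 5.725 tcp case mm [   3.9 -112.4  100.2] toolY deg 106.5 F [ 0.6 -0.5  0.3] w 4.4691105013004914e-05
```

View pics/t2.png

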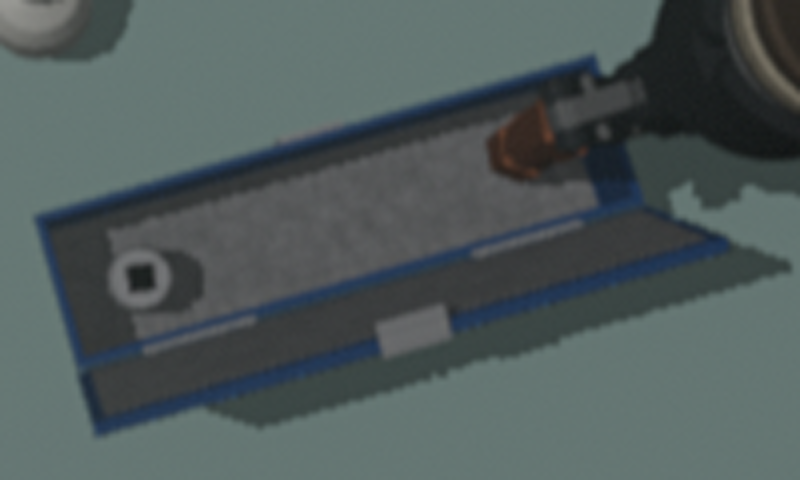

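The picture shows the finger just touching the standing spanner (0.8 N). I keep pushing slowly past its balance point.

Request:
jog_arm([
  {"xyz": [0, 0.3, 0], "turn": 0, "claw": 0},
  {"xyz": [0, 0.3, 0], "turn": 0, "claw": 0},
  {"xyz": [0, 0.3, 0], "turn": 0, "claw": 0},
  {"xyz": [0, 0.3, 0], "turn": 0, "claw": 0},
  {"xyz": [0, 0.3, 0], "turn": 0, "claw": 0},
  {"xyz": [0, 0.3, 0], "turn": 0, "claw": 0},
  {"xyz": [0, 0.2, 0], "turn": 0, "claw": 0},
  {"xyz": [0, 0.2, 0], "turn": 0, "claw": 0},
  {"xyz": [0, 0.2, 0], "turn": 0, "claw": 0},
  {"xyz": [0, 0.2, 0], "turn": 0, "claw": 0},
  {"xyz": [0, 0.2, 0], "turn": 0, "claw": 0},
  {"xyz": [0, 0.2, 0], "turn": 0, "claw": 0},
  {"xyz": [0, 0.2, 0], "turn": 0, "claw": 0},
  {"xyz": [0, 0.2, 0], "turn": 0, "claw": 0},
  {"xyz": [0, 0.2, 0], "turn": 0, "claw": 0},
  {"xyz": [0, 0, 0], "turn": 0, "claw": 0},
  {"xyz": [0, 0, 0], "turn": 0, "claw": 0},
])

```text
clock: 7.9
ee_pos: [0.581, -0.0733, 0.1003]
tcp_rot: [-0.45, 3.109, -0.0]
contact_force: [-0.0, 0.2, 1.3]
width: -0.0002
finger_force: 0.0
```

```bash
python3 - <<'E'
from h import *
st(); save("top","t3.png")
for n in("spanner","spanner_mid","socket"):
    for d in r.find_in("top",n)[:2]: print(n,d["score"],case(d["xyz"]).round(1))
a=cv2.imread("pics/t3.png")[155:275,300:500]; b=r.read_camera("scene")["frame"][130:290,150:350,::-1]
cv2.imwrite("pics/c3.png",np.vstack([cv2.resize(a,(480,288)),cv2.resize(b,(480,300))]))
E
```

```text
clock 7.9 tcp case mm [  3.9 -76.7 100.3] toolY deg 106.5 F [-0.   0.2  1.3] w -0.00019890909187464937
spanner 0.55 [-14.2 -12.3  23.6]
spanner_mid 0.87 [-13.3 -13.8  30.6]
socket 0.77 [ -5.2 100.   33.4]
socket 0.7 [-110.   142.5   27.9]
```

View pics/c3.png

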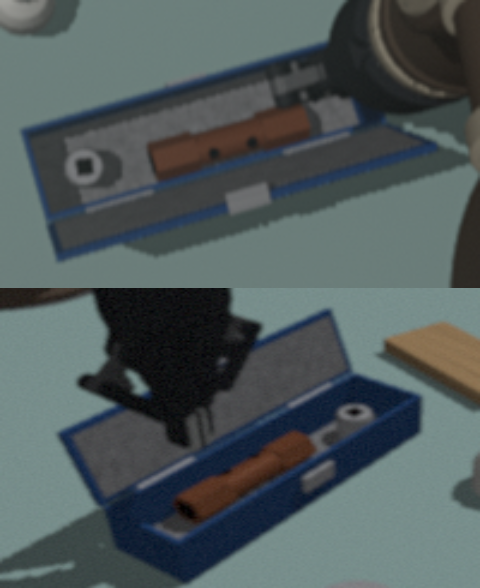

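The spanner lies flat along the case and the socket still stands, top crop (85,165). Next I go up, over behind the lid, and push it upright.

Request:
jog_arm([
  {"xyz": [0, 0, -3.3], "turn": 0, "claw": 0},
  {"xyz": [0, 0, -3.3], "turn": 0, "claw": 0},
  {"xyz": [0, 0, -3.3], "turn": 0, "claw": 0},
  {"xyz": [2.5, 1, 0], "turn": 0, "claw": 0},
  {"xyz": [2.5, 1, 0], "turn": 0, "claw": 0},
  {"xyz": [2.5, 1, 0], "turn": 0, "claw": 0},
  {"xyz": [2.5, 1, 0], "turn": 0, "claw": 0},
  {"xyz": [0, 0, 0], "turn": 0, "claw": 0},
  {"xyz": [0, 0, 3.3], "turn": 0, "claw": 0},
  {"xyz": [0, 0, 3.3], "turn": 0, "claw": 0},
  {"xyz": [0, 0, 3.3], "turn": 0, "claw": 0},
  {"xyz": [-0.5, 0, 0], "turn": 0, "claw": 0},
  {"xyz": [-0.5, 0, 0], "turn": 0, "claw": 0},
  {"xyz": [-0.5, 0, 0], "turn": 0, "claw": 0},
  {"xyz": [-0.5, 0, 0], "turn": 0, "claw": 0},
  {"xyz": [-0.5, 0, 0], "turn": 0, "claw": 0},
  {"xyz": [-0.5, 0, 0], "turn": 0, "claw": 0},
  {"xyz": [-0.5, 0, 0], "turn": 0, "claw": 0},
  {"xyz": [-0.5, 0, 0], "turn": 0, "claw": 0},
])

```text
clock: 10.52
ee_pos: [0.5122, -0.0517, 0.1002]
tcp_rot: [0.45, -3.109, -0.0]
contact_force: [-2.5, 0.2, 2.4]
width: 0.0001
finger_force: 1.2
```

```bash
python3 - <<'E'
from h import *
st(); b=save("scene","s4.png",(150,90,400,290),3)
E
```

```text
clock 10.525 tcp case mm [-56.  -36.4 100.2] toolY deg 106.5 F [-2.5  0.2  2.4] w 9.445657127482508e-05
```

View pics/s4.png

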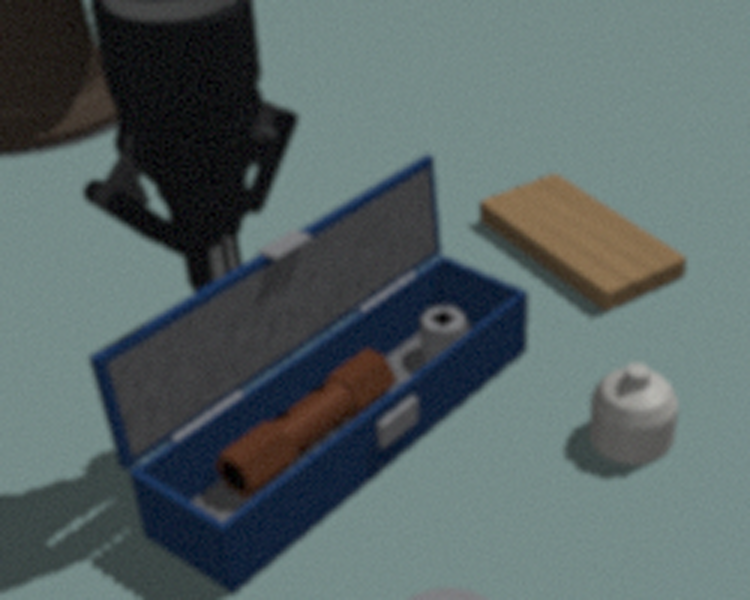

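The lid is being pushed from behind and is about upright, with 2.5 N on the tool. I follow the lid's arc over and down.

Request:
jog_arm([
  {"xyz": [-0.45, 0, 0], "turn": 0, "claw": 0},
  {"xyz": [-0.45, 0, 0], "turn": 0, "claw": 0},
  {"xyz": [-0.45, 0, 0], "turn": 0, "claw": 0},
  {"xyz": [-0.45, 0, 0], "turn": 0, "claw": 0},
  {"xyz": [-0.65, 0, 0.1], "turn": 0, "claw": 0},
  {"xyz": [-0.65, 0, 0.1], "turn": 0, "claw": 0},
  {"xyz": [-0.43, 0, 0.25], "turn": 0, "claw": 0},
  {"xyz": [-0.43, 0, 0.25], "turn": 0, "claw": 0},
  {"xyz": [-0.43, 0, 0.25], "turn": 0, "claw": 0},
  {"xyz": [-0.33, 0, 0.33], "turn": 0, "claw": 0},
  {"xyz": [-0.33, 0, 0.33], "turn": 0, "claw": 0},
  {"xyz": [-0.33, 0, 0.33], "turn": 0, "claw": 0},
  {"xyz": [-0.22, 0, 0.43], "turn": 0, "claw": 0},
  {"xyz": [-0.22, 0, 0.43], "turn": 0, "claw": 0},
  {"xyz": [-0.22, 0, 0.43], "turn": 0, "claw": 0},
  {"xyz": [-0.12, 0, 0.43], "turn": 0, "claw": 0},
  {"xyz": [-0.12, 0, 0.43], "turn": 0, "claw": 0},
  {"xyz": [-0.12, 0, 0.4], "turn": 0, "claw": 0},
])

```text
clock: 12.82
ee_pos: [0.5735, -0.034, 0.0551]
tcp_rot: [0.45, -3.109, 0.001]
contact_force: [0.1, -1.1, 1.4]
width: -0.0001
finger_force: 0.8
```

Request:
jog_arm([
  {"xyz": [0, 0, 0.1], "turn": 0, "claw": 0},
  {"xyz": [0, 0, 0.1], "turn": 0, "claw": 0},
  {"xyz": [0, 0, 0.1], "turn": 0, "claw": 0},
  {"xyz": [0, 0, 0], "turn": 0, "claw": 0},
])

```text
clock: 13.32
ee_pos: [0.5732, -0.0339, 0.054]
tcp_rot: [0.45, -3.108, -0.0]
contact_force: [-3.7, -0.8, 10.8]
width: 0.0001
finger_force: 5.6
```

The tip is at 54 mm under 11 N, so the lid is resting on the rim. I retreat and check.

Request:
jog_arm([
  {"xyz": [0, 0, -1], "turn": 0, "claw": 0},
  {"xyz": [0, 0, -4], "turn": 0, "claw": 0},
  {"xyz": [0, 0, -4], "turn": 0, "claw": 0},
  {"xyz": [4, 0, -5], "turn": 0, "claw": 0},
  {"xyz": [5, 0, -2], "turn": 0, "claw": 0},
  {"xyz": [5, 0, 0], "turn": 0, "claw": 0},
  {"xyz": [0, 0, 0], "turn": 0, "claw": 0},
])

```text
clock: 14.2
ee_pos: [0.4359, -0.073, 0.2102]
tcp_rot: [0.446, -3.106, -0.002]
contact_force: [0.5, 0.4, -0.2]
width: -0.0001
finger_force: 0.0
```

```bash
python3 - <<'E'
from h import *
st(); a=r.read_camera("scene")["frame"][110:310,150:400,::-1]; b=r.read_camera("top")["frame"][100:300,220:500,::-1]
cv2.imwrite("pics/c5.png",np.vstack([cv2.resize(a,(500,300)),cv2.resize(b,(500,300))]))
for n in("lid","lid_edge","bearing","cap","offcut"):
    for d in r.find_in("top",n)[:1]: print(n,np.round(d["xyz"],3),case(d["xyz"]).round())
E
```

```text
clock 14.2 tcp case mm [-135.2  -35.2  210.2] toolY deg 106.4 F [ 0.5  0.4 -0.2] w -0.00010405134700442053
lid [0.555 0.004 0.054] [ 0.  5. 54.]
lid_edge [0.555 0.006 0.056] [ 1.  6. 56.]
bearing [ 0.724 -0.048  0.017] [148. -93.  17.]
cap [0.652 0.133 0.036] [131. 101.  36.]
offcut [0.476 0.242 0.018] [ -8. 256.  18.]
```

View pics/c5.png

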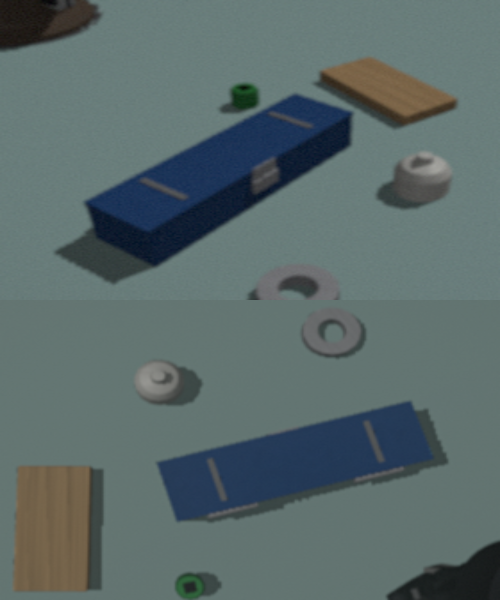

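The case is fully shut with its latch aligned, the neighbouring parts have not moved, and the arm is clear.

```bash
python3 -c "
from bench import r
print(r.job_done())"
```

```text
the job is handed in; nothing more can be done
None
```

The spanner was pushed over and lies along the case, the lid is shut, the socket was standing when last seen before the lid closed, the parts around the case have not moved, and the job is handed in.

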